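Heft the tins and rack the full one

TASK

Of the three identical tins on the bench only one is full. Find it by its weight and slide it, end first, into the grey sheet-steel holder until it is fully home against the stop at the back; leave it there and leave the two light tins lying flat on the bench where they were (within a few centimetres).

Things in the scene. Friction and masses are not known exactly. Their poses are not given: they have to be found in the camera images.
- tin_a_mid (a point): One of three outwardly identical closed flat tins, red lid, grey sides: 86 mm long (its own y), 60 mm wide (x), 22 mm high, lying flat. Point: its centre, 11 mm above its underside. Gripped across the 60 mm width. One tin is full (0.47 to 0.63 kg), the other two almost empty (0.10 to 0.14 kg); only the weight tells which. Pushing the full one along the bench takes up to about 12 N.
- tin_b_mid (a point): One of three outwardly identical closed flat tins, red lid, grey sides: 86 mm long (its own y), 60 mm wide (x), 22 mm high, lying flat. Point: its centre, 11 mm above its underside. Gripped across the 60 mm width. One tin is full (0.47 to 0.63 kg), the other two almost empty (0.10 to 0.14 kg); only the weight tells which. Pushing the full one along the bench takes up to about 12 N.
- tin_c_mid (a point): One of three outwardly identical closed flat tins, red lid, grey sides: 86 mm long (its own y), 60 mm wide (x), 22 mm high, lying flat. Point: its centre, 11 mm above its underside. Gripped across the 60 mm width. One tin is full (0.47 to 0.63 kg), the other two almost empty (0.10 to 0.14 kg); only the weight tells which. Pushing the full one along the bench takes up to about 12 N.
- holder: Grey sheet-steel sleeve fixed to the bench for one tin lying flat, its 86 mm side along the holder's x. Origin: on the bench top, mid-sleeve. x points from the open mouth (x = -30 mm) into the closed back, z up. No floor: the tin slides on the bench. Inner width 66 mm, inner height 28 mm, top of roof 31 mm, sheet 3 mm; feet reach to y = +-51 mm, 5 mm high.
- holder_stop (a point): Middle of the inner face of the holder's closed back, 60 mm in from the mouth (holder x = +30 mm), 14 mm above the bench; axes as the holder's. The last 12 mm before the mouth (no roof there) flare to about 80 mm width. A tin fully home has its centre 43 mm before this point and its near end sticks 26 mm out of the mouth; either end may go first. It can be pushed home from behind.
There are look-alikes about, which are no part of the job. What is shaped like the part that bears tin_b_mid but green is not meant.

How it is judged:
By the outcome, as a careful person would: the job done as asked, in the order asked, and still so for the second after the job is handed in, with the robot touching nothing.
It also fails if it takes over 72 s, if anything falls off the work surface, if the arm or the gripper's body presses on something with over 40 N, if the wrist force passes 120 N, or if a joint passes its speed limit or range.

ROBOT

A 6-joint arm with a two-finger parallel gripper is mounted at the origin on a cart in front of the work surface, level with it; the furniture and walls round the work are solid. World frame = base frame: x ahead of the robot, y to its left, z up, the work surface at z = 0. Lengths are in m, angles in rad, forces in N, time in s.
With the tool pointing down it reaches from about 0.375 to 0.825 m from the base axis. Payload 5.5 kg.
Tool frame: the origin (TCP) lies midway between the tips of the shut fingers; the grasp point (between the pads) lies robot.tcp_to_grasp behind it (robot.tcp_to_grasp is the distance from the TCP to the grasp point, in m); z points along the fingers, y is the line along which they close (so a half turn about z gives the same grasp; the last joint's range is limited). The gripper opens to 85 mm and grips with 20 to 120 N. Pads are 22 mm wide; open, the fingers measure 114 mm over their backs; the gripper's body (76 mm by 85 mm) begins 54 mm behind the grasp point. The pads swing forward as they close: fully open they stand 13 mm farther back than shut.
Start: joints at [-1.158, 0.314, -0.047, 1.21, 0, 1.571], TCP at [0.241, -0.55, 0.231] pointing down, gripper open.
Joint ranges: [-2.67, 2.67], [-0.69, 1.73], [-1.03, 1.25], [-2.08, 2.16], [-1.42, 1.45], [-3.14, 3.14]. Speed limits (rad/s): [2.39, 2.39, 3.01, 3.14, 3.14, 3.14].

INTERFACE

Orientations are given as a rotation vector (axis times angle).
In Python, from plant import robot gives the robot as it stands.
- The arm moves only by the tool carry_out, never from a script. Its argument "deltas" is one flat list of numbers, 5 for each row, row after row: the closure, from -1 (fully open) to 1 (shut), so that 0 is half open, then the shift along the tool's x, y, z in units of 0.5 m (1.0 is 0.5 m), then the turn about the tool's z in units of 30 degrees (1.0 is 30 degrees). In form: [fingers, x, y, z, twist, fingers, x, y, z, twist, ...]. A call has 1 to 20 rows; each row shifts and turns the commanded pose from where the row before left it, along the tool's axes as they then stand; what a row does not reach is not made up. A row lasts 1/12 s, in which the tool goes at most 41.7 mm and 7.16 degrees, less where a joint would pass 70% of its speed; a pose out of reach is approached as far as the arm can. A call with a number of a shift or a turn outside -1 to 1 is refused whole. A call with a gripper value outside its range is refused whole. The fingers move at their own pace and stop on an object; the grip force is fixed at half the most. Time passes only in rows, so rows that do not move let the fingers close. It gives the time, the measured TCP pose, the force, the opening and the grip force at its end, in the units of the state.
- robot.get_state(): the state, without advancing time (a new reading comes with each control period).
- robot.capture(name): name is "side" or "top" or "wrist"; returns a dict with "frame" (480x640x3 uint8, blue, green, red), "depth" (480x640 float32, m along the optical axis (not along the pixel's ray), 0 where there is no reading), "camera_matrix" (3x3 intrinsics, pixels), "k1" (the pictures are not rectified: a ray, as slopes to the right and down, at radius r is drawn at 1 + k1 r^2 times it, then the intrinsics apply), "rvec" (rotation vector, rad) and "tvec" (3), from world to camera coordinates, as OpenCV has them. Camera axes: x right, y down, z forward; pixel columns grow to the right and rows downward; lengths in m; the calibration is good to about 2 mm. A picture is of the moment at which its call begins.
- robot.sign_off(): hands the job in; it is judged then, once.
Trained networks look in the newest picture that a camera, given by its name, has taken for a name from the list of things; names that differ only in an ending like _2 or _b are one class to them, and where a whole thing is asked for, a point or a joint stands for the part that bears it (a point fixed in the world has none). Each returns a list of dicts, best first, with "score" (0 to 1); they miss things now and then, are a little off and sometimes report something else, mostly with a low value. They report only what shows in the picture. A call takes as long as a camera call. They do not tell look-alikes from the thing itself.
- robot.outline_of(label, camera): "pixels" (480x640 bool, what is visible of it) and "rect" ([left, top, width, height] in pixels, round what is visible of it).
- robot.mark_of(label, camera): "pixel" ([row, column] in pixels: a listed point, or the origin of a listed thing).
The state is a dict: "clock": time; "q": joint angles; "qd": joint speeds; "effort": joint torques, N m; "tcp_pos": TCP position; "tcp_rot": TCP orientation; "contact_force": force on the tool from outside, world axes, zero at the start; "torque": the same for the moment, N m; "gripper_width": finger opening in m; "grasp_force": force on a finger pad.
Only numpy, scipy, OpenCV 4.12 (cv2) and the standard library are available. Lean on these libraries where they do the work, as an engineer would, in place of code of your own. Each camera call takes 0.05 s, during which the arm holds its last target. There are 200 camera calls.

## Working session

There is one attempt and no reset: what is moved stays moved. The work goes in short steps, Python scripts to look and compute and a tool call to move; the robot and the scene stay as the last step left them, time stands still between calls to the robot, and variables do not carry over. Pictures are saved under pics/ and viewed, at most 10 in all, crops included, and the job is handed in when it is done.

Besides the shell and the picture viewer there is one more tool, called as name(argument=value, ...) on one line, values as JSON. carry_out: Moves the arm, as the interface text tells. Shifts and turns lie within -1 to 1; 1 stands for 0.5 m of shift or 30 degrees of turn. Its arguments: {"type":"object","properties":{"deltas":{"type":"array","items":{"type":"number"}}},"required":["deltas"]}

```bash
mkdir -p pics; ls
cat > h.py <<'E'
import numpy as np, cv2
from plant import robot
def cap(n,save=None):
    c=robot.capture(n)
    if save: cv2.imwrite('pics/'+save,c['frame'])
    return c
def ray(c,px):  # px Nx2 (col,row)
    px=np.atleast_2d(np.array(px,float)); K=c['camera_matrix']
    d=np.array([c['k1'],0,0,0,0],float)
    n=cv2.undistortPoints(px.reshape(-1,1,2),K,d).reshape(-1,2)
    R=cv2.Rodrigues(np.array(c['rvec'],float))[0]; t=np.array(c['tvec'],float).ravel()
    o=-R.T@t; v=np.c_[n,np.ones(len(n))]@R
    return o,v
def onz(c,px,z):
    o,v=ray(c,px); return o+v*((z-o[2])/v[:,2:])
def pts(c,mask):
    r,k=np.nonzero(mask&(c['depth']>0)); o,v=ray(c,np.c_[k,r]); return o+v*c['depth'][r,k][:,None]
E
python3 - <<'E'
from h import *
print(robot.tcp_to_grasp, robot.get_state())
ims=[]
for n in ('top','side'):
    c=cap(n,n+'0.png')
    for l in ('tin_a_mid','holder','holder_stop'):
        for m in robot.mark_of(l,n):
            z={'tin_a_mid':.011,'holder':0,'holder_stop':.014}[l]
            p=m['pixel']; print(n,l,round(m['score'],2),np.round(p),onz(c,[p[1],p[0]],z).round(4))
    for l in ('tin_a_mid','holder'):
        for m in robot.outline_of(l,n):
            P=pts(c,m['pixels']); 
            if len(P)<5: continue
            top=P[P[:,2]>P[:,2].max()-.008]
            print(n,l,round(m['score'],2),m['rect'],len(P),'zmed',np.median(P[:,2]).round(4),cv2.minAreaRect(P[:,:2].astype(np.float32)))
E
```

```text
pics
0.0187 {'clock': 0.0, 'q': array([-1.15797296e+00,  3.14191722e-01, -4.80827070e-02,  1.21018525e+00,
        2.14711852e-05,  1.57081491e+00]), 'qd': array([-0.00085146,  0.0013821 , -0.00050693, -0.0006264 , -0.00101686,
        0.00119661]), 'effort': array([-5.07373243e-04, -5.39593542e+01,  3.39747620e+01,  1.92480400e-02,
       -1.35218174e-04, -1.68117305e-05]), 'tcp_pos': array([ 0.24049493, -0.54906744,  0.23045353]), 'tcp_rot': array([-3.07331309e+00, -6.43503363e-01,  5.02239045e-04]), 'contact_force': array([0.54714304, 0.34907438, 0.16264397]), 'torque': array([ 0.00057352,  0.02124937, -0.01386561]), 'grasp_force': 0.0, 'gripper_width': 0.08544792864254981}
top tin_a_mid 0.71 [178. 285.] [[ 0.6286 -0.272   0.011 ]]
top holder 0.89 [193. 192.] [[ 0.5895 -0.045   0.    ]]
top holder_stop 0.9 [178. 194.] [[ 0.6237 -0.0519  0.014 ]]
top tin_a_mid 0.61 [270.1, 158.9, 29.5, 38.0] 864 zmed 0.0225 ((0.629644513130188, -0.2715781331062317), (0.059368666261434555, 0.08792511373758316), 84.57833099365234)
top holder 0.63 [174.1, 173.3, 41.4, 29.7] 878 zmed 0.0301 ((0.5978291034698486, -0.044650908559560776), (0.10177619755268097, 0.06266159564256668), 82.9550552368164)
side tin_a_mid 0.73 [204. 289.] [[ 0.6302 -0.2765  0.011 ]]
side tin_a_mid 0.64 [276.9, 189.8, 24.2, 29.6] 550 zmed 0.0209 ((0.6271997690200806, -0.27078405022621155), (0.05879874899983406, 0.09578161686658859), 83.95642852783203)
```

View pics/top0.png

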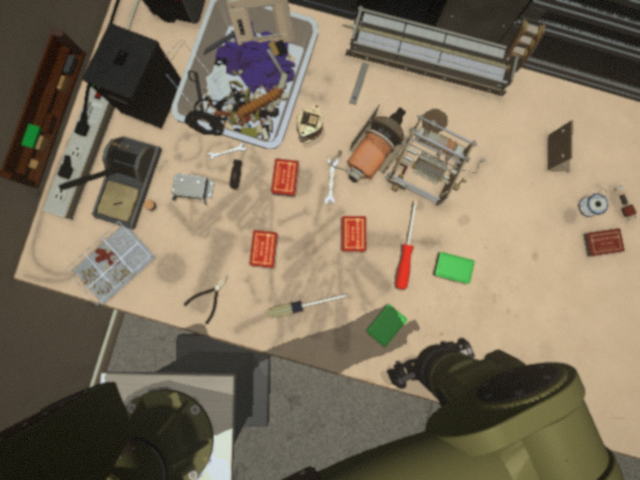

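View pics/side0.png

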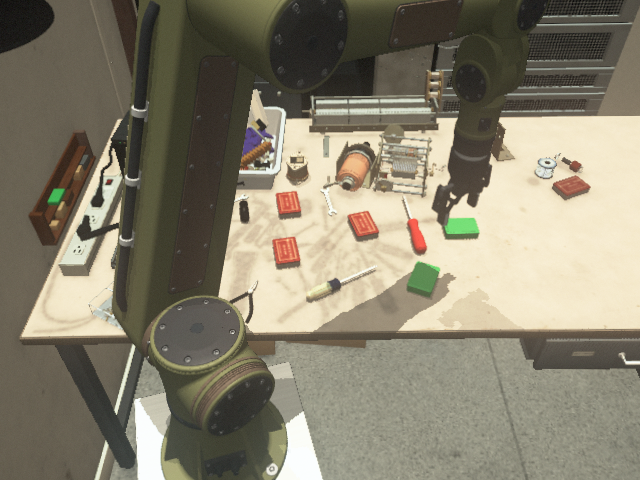

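The top view shows red tins at pixels (285,178), (263,249), (354,234), a fourth, darker one far to the right at (604,243), and green look-alikes at (454,267) and (386,325). The holder is at (192,187). Next I'll measure the tin and holder poses and check them in an enlarged crop.

Run:
```python
from h import *
c=cap('top'); hsv=cv2.cvtColor(c['frame'],cv2.COLOR_BGR2HSV)
m=((hsv[...,0]<8)|(hsv[...,0]>172))&(hsv[...,1]>130)&(hsv[...,2]>60)
for (x,y) in [(285,178),(263,249),(354,234),(604,243)]:
    w=np.zeros(m.shape,np.uint8); w[y-28:y+28,x-28:x+28]=1
    mm=cv2.morphologyEx((m*w).astype(np.uint8),cv2.MORPH_CLOSE,np.ones((5,5)))
    ct=max(cv2.findContours(mm,0,2)[0],key=cv2.contourArea).reshape(-1,2)
    W=onz(c,ct,.022); r=cv2.minAreaRect(W[:,:2].astype(np.float32))
    f=np.zeros(m.shape,np.uint8); cv2.fillPoly(f,[ct],1)
    print((x,y),np.round(r[0],4),np.round(r[1],4),round(r[2],1),'depth z',np.median(pts(c,f>0)[:,2]).round(4),'bgr',c['frame'][f>0].mean(0).round(), 'R',np.hypot(*r[0]).round(3))
# holder points
w=np.zeros(m.shape,bool); w[165:212,160:225]=1
P=pts(c,w); 
for lo,hi in((.024,.04),(.003,.012)):
    Q=P[(P[:,2]>lo)&(P[:,2]<hi)]; print(len(Q),cv2.minAreaRect(Q[:,:2].astype(np.float32)))
a=cv2.resize(c['frame'][165:212,160:225],None,fx=9,fy=9,interpolation=cv2.INTER_CUBIC)
s=cap('side')['frame']; b=cv2.resize(c['frame'][215:271,570:635],None,fx=4,fy=4,interpolation=cv2.INTER_CUBIC)
d=cv2.resize(c['frame'][150:275,235:375],None,fx=3,fy=3,interpolation=cv2.INTER_CUBIC)
o=np.zeros((600,800,3),np.uint8); a=cv2.resize(a,(380,275)); o[:275,:380]=a; o[:224,400:660]=b; o[225:600,380:800]=d
cv2.imwrite('pics/crop1.png',o)
```

```text
(285, 178) [ 0.6288 -0.2727] [0.0576 0.0858] 83.9 depth z 0.0226 bgr [ 59.  86. 183.] R 0.685
(263, 249) [ 0.4539 -0.2253] [0.0577 0.0845] 84.3 depth z 0.0225 bgr [ 61.  89. 188.] R 0.507
(354, 234) [ 0.4938 -0.441 ] [0.0845 0.0554] 0.4 depth z 0.0225 bgr [ 62.  92. 189.] R 0.662
(604, 243) [ 0.4842 -1.0547] [0.0527 0.0836] 9.2 depth z 0.0226 bgr [ 50.  67. 119.] R 1.161
674 ((0.5973644256591797, -0.04583039879798889), (0.08081771433353424, 0.06362573057413101), 82.4814453125)
245 ((0.6017658710479736, -0.04321524500846863), (0.11521126329898834, 0.15984779596328735), 0.9923962354660034)
```

View pics/crop1.png

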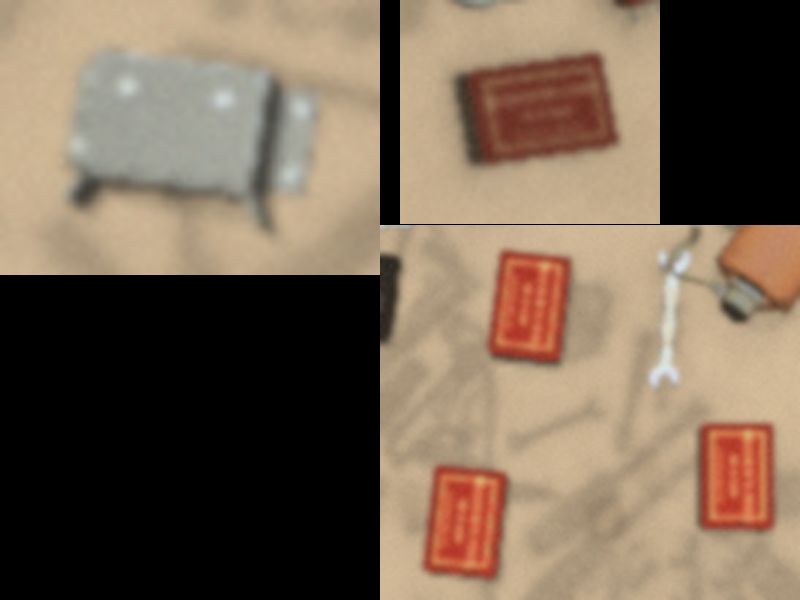

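There are four red candidates. (285,178), (263,249) and (354,234) are bright, measure 86x58 mm with their tops at 22 mm, and are within reach. (604,243) is dark maroon and 1.16 m away, so I take it as a look-alike. The crop also shows the holder, with its flared mouth facing the robot. I'll start at the tin nearest the arm, (354,234).

carry_out(deltas=[-1, 0, 0, 0, 0.194, -1, 0, 0, 0, 0.194, -1, 0, 0, 0, 0.194, -1, 0, 0, 0, 0.193, -1, 0.0635, -0.0266, 0.03, 0, -1, 0.0635, -0.0266, 0.03, 0, -1, 0.0635, -0.0266, 0.03, 0, -1, 0.0635, -0.0266, 0.03, 0, -1, 0.0635, -0.0266, 0.03, 0, -1, 0.0635, -0.0266, 0.03, 0, -1, 0.0635, -0.0266, 0.03, 0, -1, 0.0635, -0.0266, 0.03, 0, -1, 0, 0, 0, 0, -1, 0, 0, 0, 0])

```text
clock: 1.87
tcp_pos: [0.4948, -0.4397, 0.1098]
tcp_rot: [-3.14, -0.016, 0.003]
contact_force: [-0.3, 0.0, 0.1]
gripper_width: 0.0851
grasp_force: 0.0
```

```bash
cat >> h.py <<'E'
def pose():
    s=robot.get_state(); R=cv2.Rodrigues(s['tcp_rot'])[0]
    return s,s['tcp_pos'],np.degrees(np.arctan2(R[1,0],R[0,0]))
def togo(x,y,z,phi=None):
    s,p,f=pose(); phi=f if phi is None else phi; a=np.radians(phi)
    d=np.array([x,y,z])-p
    print('pos',p.round(4),'phi',f.round(2),'F',s['contact_force'].round(2),'t',round(s['clock'],2),'twist',round((f-phi)/30,4),'shift units',(np.array([d@[np.cos(a),np.sin(a),0],d@[np.sin(a),-np.cos(a),0],-d[2]])/.5).round(4))
def lids(c,name='wrist'):
    hsv=cv2.cvtColor(c['frame'],cv2.COLOR_BGR2HSV)
    m=(((hsv[...,0]<9)|(hsv[...,0]>172))&(hsv[...,1]>120)&(hsv[...,2]>60)).astype(np.uint8)
    m=cv2.morphologyEx(m,cv2.MORPH_CLOSE,np.ones((9,9)))
    for ct in cv2.findContours(m,0,2)[0]:
        W=onz(c,ct.reshape(-1,2),.022); r=cv2.minAreaRect(W[:,:2].astype(np.float32))
        if .04<min(r[1]) and max(r[1])<.1:
            print('lid',cv2.boundingRect(ct),np.round(r[0],4),np.round(r[1],4),'long axis deg',round((r[2]+(90 if r[1][0]<r[1][1] else 0)+90)%180-90,1))
E
python3 - <<'E'
from h import *
c=cap('wrist','w1.png'); lids(c); togo(.4938,-.441,-.001,.4)
E
```

```text
lid (0, 246, 71, 110) [ 0.454  -0.2268] [0.0581 0.089 ] long axis deg -6.5
lid (275, 190, 93, 122) [ 0.4944 -0.4414] [0.0863 0.0591] long axis deg 0.8
lid (0, 0, 86, 112) [ 0.6171 -0.274 ] [0.0567 0.0611] long axis deg -5.5
pos [ 0.494  -0.4408  0.1108] phi 0.49 F [-0.62 -0.45  0.95] t 1.92 twist 0.0028 shift units [-0.0005  0.0003  0.2235]
```

View pics/w1.png

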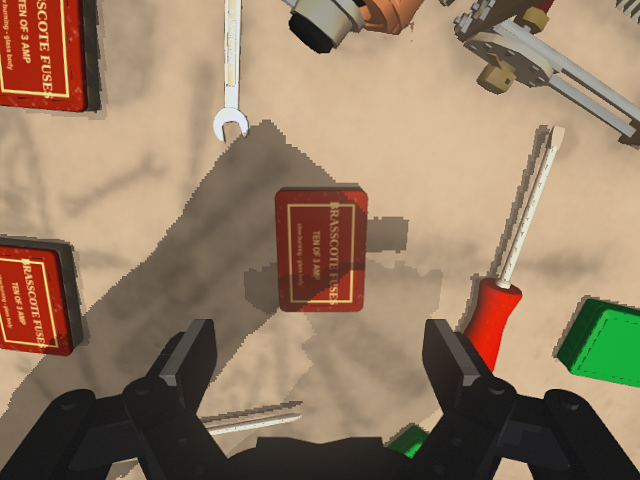

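The tin sits centred at about (321,249) below the open fingers, and both estimates agree to 1 mm. I'll descend, grip, lift and weigh it.

carry_out(deltas=[-1, 0, 0, 0.056, 0, -1, 0, 0, 0.056, 0, -1, 0, 0, 0.056, 0, -1, 0, 0, 0.0555, 0, -1, 0, 0, 0, 0, 1, 0, 0, 0, 0, 1, 0, 0, 0, 0, 1, 0, 0, 0, 0, 1, 0, 0, 0, 0, 1, 0, 0, 0, 0, 1, 0, 0, 0, 0, 1, 0, 0, 0, 0, 1, 0, 0, -0.03, 0, 1, 0, 0, -0.04, 0, 1, 0, 0, -0.02, 0, 1, 0, 0, 0, 0, 1, 0, 0, 0, 0, 1, 0, 0, 0, 0, 1, 0, 0, 0, 0])

```text
clock: 3.5
tcp_pos: [0.4933, -0.4408, 0.0434]
tcp_rot: [-3.14, -0.011, 0.002]
contact_force: [-0.5, -0.6, -1.8]
gripper_width: 0.0577
grasp_force: 65.8
```

Run:
```python
from h import *
F=[]
for i in range(4):
    cap('wrist'); s=robot.get_state(); F.append(s['contact_force'])
print(np.round(F,2)); print(s['gripper_width'],s['grasp_force'],s['torque']); togo(.4938,-.441,0)
```

```text
[[-0.43 -0.31 -0.74]
 [-0.03 -0.21 -0.81]
 [-0.8   0.07 -0.75]
 [ 0.33 -0.77 -0.41]]
0.058164658006232786 65.80673217773438 [0.01969465 0.01241572 0.04014159]
pos [ 0.4936 -0.4411  0.0437] phi 0.4 F [ 0.33 -0.77 -0.41] t 3.7 twist 0.0 shift units [ 0.0005 -0.0001  0.0875]
```

It weighs about 1 N, so it's light. I'll put it back and go to the tin at (0.454,-0.227).

carry_out(deltas=[1, 0, 0, 0.04, 0, 1, 0, 0, 0.035, 0, 1, 0, 0, 0.014, 0, 1, 0, 0, 0, 0, -1, 0, 0, 0, 0, -1, 0, 0, 0, 0, -1, 0, 0, 0, 0, -1, 0, 0, 0, 0, -1, 0, 0, -0.05, 0, -1, 0, 0, -0.06, 0, -1, 0, 0, -0.05, 0.213, -1, -0.0206, -0.0696, 0, 0, -1, -0.0206, -0.0696, 0, 0, -1, -0.0206, -0.0696, 0, 0, -1, -0.0206, -0.0696, 0, 0, -1, -0.0206, -0.0696, 0, 0, -1, -0.0206, -0.0696, 0, 0, -1, 0, 0, 0, 0])

```text
clock: 5.2
tcp_pos: [0.4514, -0.2216, 0.0793]
tcp_rot: [-3.134, 0.157, 0.006]
contact_force: [-0.6, -0.4, 0.4]
gripper_width: 0.0856
grasp_force: 0.0
```

Run:
```python
from h import *
c=cap('wrist'); lids(c); cap('wrist','w2.png'); togo(.454,-.2265,-.001,-6)
```

```text
lid (270, 194, 106, 137) [ 0.4541 -0.2246] [0.0591 0.0867] long axis deg -5.0
pos [ 0.4542 -0.2263  0.0802] phi -5.86 F [ 1.31 -1.01  1.07] t 5.3 twist 0.0048 shift units [-0.0004  0.0004  0.1623]
```

carry_out(deltas=[-1, 0, -0.001, 0.054, 0, -1, 0, 0, 0.054, 0, -1, 0, 0, 0.054, 0, -1, 0, 0, 0, 0, 1, 0, 0, 0, 0, 1, 0, 0, 0, 0, 1, 0, 0, 0, 0, 1, 0, 0, 0, 0, 1, 0, 0, 0, 0, 1, 0, 0, 0, 0, 1, 0, 0, 0, 0, 1, 0, 0, -0.03, 0, 1, 0, 0, -0.04, 0, 1, 0, 0, -0.02, 0, 1, 0, 0, 0, 0, 1, 0, 0, 0, 0, 1, 0, 0, 0, 0, 1, 0, 0, 0, 0])

```text
clock: 6.8
tcp_pos: [0.4536, -0.2264, 0.0431]
tcp_rot: [-3.137, 0.164, 0.002]
contact_force: [-0.5, -0.2, -0.8]
gripper_width: 0.0582
grasp_force: 64.9
```

Run:
```python
from h import *
F=[]
for i in range(5):
    cap('wrist'); s=robot.get_state(); F.append(s['contact_force'])
print(np.mean(F,0)); print(s['gripper_width'],s['grasp_force'],s['torque']); togo(.454,-.2265,0)
```

```text
[-0.24588884 -0.18803432 -1.21805773]
0.05849429787550826 64.91403937339783 [-0.0068591   0.01305427  0.0152646 ]
pos [ 0.454  -0.2266  0.0435] phi -5.99 F [ 0.11 -0.07 -1.29] t 7.05 twist 0.0 shift units [ 0.     -0.0003  0.0871]
```

This one is light too, at 1.2 N. I'll put it back and weigh the third to confirm.

carry_out(deltas=[1, 0, 0, 0.04, 0, 1, 0, 0, 0.035, 0, 1, 0, 0, 0.013, 0, 1, 0, 0, 0, 0, -1, 0, 0, 0, 0, -1, 0, 0, 0, 0, -1, 0, 0, 0, 0, -1, 0, 0, 0, 0, -1, 0, 0, -0.05, 0, -1, 0, 0, -0.06, 0, -1, 0, 0, -0.05, 0, -1, 0.0714, 0.0112, 0, 0, -1, 0.0714, 0.0112, 0, 0, -1, 0.0714, 0.0112, 0, 0, -1, 0.0714, 0.0112, 0, 0, -1, 0.0714, 0.0112, 0, 0, -1, 0, 0, 0, 0, -1, 0, 0, 0, 0])

```text
clock: 8.55
tcp_pos: [0.6302, -0.2735, 0.0789]
tcp_rot: [-3.137, 0.163, 0.001]
contact_force: [-1.0, 0.4, -0.2]
gripper_width: 0.0857
grasp_force: 0.0
```

Run:
```python
from h import *
c=cap('wrist'); lids(c); togo(.629,-.273,-.001,-6)
```

```text
lid (533, 366, 87, 61) [ 0.5122 -0.4415] [0.0549 0.0608] long axis deg -89.4
lid (262, 200, 106, 136) [ 0.6302 -0.272 ] [0.0591 0.0864] long axis deg -5.7
pos [ 0.6286 -0.2731  0.079 ] phi -5.98 F [-0.2   0.33 -0.07] t 8.6 twist 0.0008 shift units [ 0.0007 -0.0002  0.16  ]
```

carry_out(deltas=[-1, 0.002, 0, 0.053, 0, -1, 0, 0, 0.053, 0, -1, 0, 0, 0.053, 0, -1, 0, 0, 0, 0, 1, 0, 0, 0, 0, 1, 0, 0, 0, 0, 1, 0, 0, 0, 0, 1, 0, 0, 0, 0, 1, 0, 0, 0, 0, 1, 0, 0, 0, 0, 1, 0, 0, 0, 0, 1, 0, 0, -0.03, 0, 1, 0, 0, -0.06, 0, 1, 0, 0, -0.06, 0, 1, 0, 0, -0.04, 0, 1, 0, 0, 0, 0, 1, 0, 0, 0, 0, 1, 0, 0, 0, 0])

```text
clock: 10.1
tcp_pos: [0.6288, -0.273, 0.0939]
tcp_rot: [-3.137, 0.164, 0.003]
contact_force: [-0.9, 0.5, -6.9]
gripper_width: 0.0578
grasp_force: 67.3
```

Run:
```python
from h import *
F=[]
for i in range(5):
    cap('wrist'); s=robot.get_state(); F.append(s['contact_force'])
print(np.mean(F,0)); print(s['gripper_width'],s['grasp_force']); togo(.454,-.03,.1,-8)
c=cap('side'); 
for l in('holder','holder_stop'):
    for m in robot.mark_of(l,'side'): p=m['pixel'];print(l,m['score'],p,onz(c,[p[1],p[0]],0 if l=='holder' else .014))
```

```text
[ 1.61696484e-03  2.46709031e-01 -6.10841534e+00]
0.057998528769369964 67.31799244880676
pos [ 0.6289 -0.273   0.0938] phi -5.99 F [ 0.22  0.1  -5.41] t 10.35 twist 0.067 shift units [-0.4141 -0.4326 -0.0125]
holder 0.92 [232.7, 212.2] [[ 0.58493084 -0.0579484   0.        ]]
holder_stop 0.85 [218.8, 202.8] [[ 0.62968992 -0.04130322  0.014     ]]
```

This is the full one, at 6.1 N. I'll carry it to a spot in front of the holder mouth and measure the holder with the wrist camera.

carry_out(deltas=[1, 0, 0, 0, 0.067, 1, -0.0518, -0.0541, 0, 0, 1, -0.0518, -0.0541, 0, 0, 1, -0.0518, -0.0541, 0, 0, 1, -0.0518, -0.0541, 0, 0, 1, -0.0518, -0.0541, 0, 0, 1, -0.0518, -0.0541, 0, 0, 1, -0.0518, -0.0541, 0, 0, 1, -0.0518, -0.0541, 0, 0, 1, 0, 0, 0, 0, 1, 0, 0, 0, 0])

```text
clock: 11.42
tcp_pos: [0.4512, -0.0474, 0.0958]
tcp_rot: [-3.121, 0.18, -0.001]
contact_force: [1.4, -0.2, -4.5]
gripper_width: 0.0578
grasp_force: 67.7
```

Run:
```python
from h import *
c=cap('wrist','w3.png')
for l in('holder','holder_stop'):
    for m in robot.mark_of(l,'wrist'): p=m['pixel'];print(l,m['score'],p,onz(c,[p[1],p[0]],0 if l=='holder' else .014))
d=pts(c,np.ones((480,640),bool))
b=d[(abs(d[:,0]-.59)<.07)&(abs(d[:,1]+.045)<.08)]
for lo,hi in((.027,.035),(.012,.027),(.003,.008)):
    Q=b[(b[:,2]>lo)&(b[:,2]<hi)]; 
    if len(Q)>5: print(lo,len(Q),np.median(Q[:,2]),cv2.minAreaRect(Q[:,:2].astype(np.float32)),Q.min(0),Q.max(0))
togo(.454,-.03,.09)
```

```text
holder 0.91 [17.3, 285.2] [[ 0.59455158 -0.04321158  0.        ]]
0.027 6425 0.03162175883501048 ((0.5803776383399963, -0.04125481843948364), (0.08227097988128662, 0.0314873605966568), 83.7444076538086) [ 0.5603645  -0.08062492  0.0270025 ] [0.59991158 0.00112375 0.03489355]
0.012 358 0.020345615898117453 ((0.5717138051986694, -0.04013684019446373), (0.08272290974855423, 0.014424486085772514), 83.50787353515625) [ 0.56005438 -0.08076071  0.01202097] [0.58255069 0.00163026 0.02697978]
0.003 1143 0.004057569704558256 ((0.5779098272323608, -0.053425922989845276), (0.13318176567554474, 0.04859359934926033), 82.07100677490234) [ 0.54465927 -0.11602852  0.00300485] [0.60937988 0.01351237 0.00795389]
pos [ 0.454  -0.0486  0.0962] phi -6.7 F [ 0.32 -0.54 -6.43] t 11.57 twist 0.0 shift units [-0.0043 -0.037   0.0125]
```

View pics/w3.png

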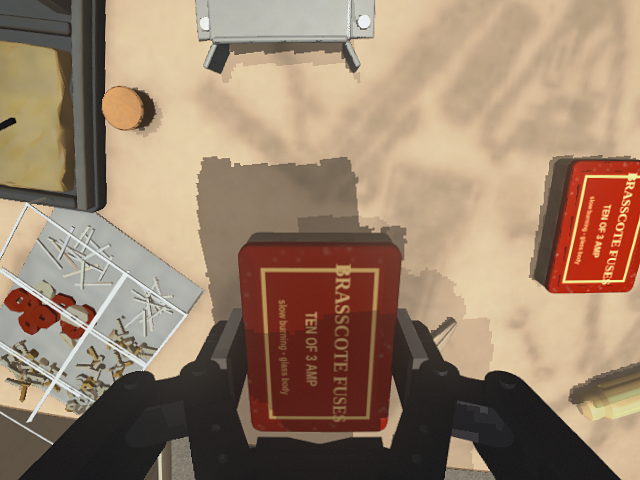

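Run:
```python
from h import *
c=cap('wrist')
D=c['depth']
for row in (15,25,34):
    px=np.array([[k,row] for k in range(180,400,8)]); o,v=ray(c,px); P=o+v*D[px[:,1],px[:,0]][:,None]
    print(row,[(int(a[0]),round(p[0]*1e3),round(p[1]*1e3),round(p[2]*1e3)) for a,p in zip(px,P)])
im=cv2.resize(c['frame'][0:85,180:400],None,fx=3.6,fy=3.6,interpolation=cv2.INTER_CUBIC); cv2.imwrite('pics/crop2.png',im)
s,p,f=pose(); print(p,f)
```

```text
15 [(180, 607, 16, 1), (188, 607, 11, 0), (196, 605, 6, 4), (204, 604, 1, 4), (212, 596, -11, 32), (220, 595, -15, 32), (228, 595, -18, 32), (236, 594, -23, 32), (244, 594, -26, 31), (252, 593, -30, 30), (260, 593, -34, 30), (268, 592, -38, 31), (276, 592, -42, 30), (284, 591, -46, 31), (292, 591, -50, 31), (300, 589, -55, 34), (308, 590, -58, 31), (316, 589, -62, 32), (324, 589, -66, 31), (332, 588, -70, 32), (340, 588, -74, 30), (348, 587, -78, 31), (356, 594, -85, 2), (364, 593, -90, 4), (372, 593, -95, 0), (380, 592, -99, 0), (388, 591, -103, 2), (396, 592, -108, -1)]
25 [(180, 602, 17, 0), (188, 602, 13, -1), (196, 600, 7, 3), (204, 598, 1, 6), (212, 591, -9, 31), (220, 591, -13, 30), (228, 590, -18, 31), (236, 590, -22, 32), (244, 589, -26, 31), (252, 589, -30, 31), (260, 588, -34, 31), (268, 588, -38, 31), (276, 587, -42, 32), (284, 587, -46, 30), (292, 586, -50, 32), (300, 586, -54, 31), (308, 585, -58, 31), (316, 584, -62, 32), (324, 584, -66, 31), (332, 584, -70, 32), (340, 583, -74, 33), (348, 589, -80, 3), (356, 588, -84, 6), (364, 587, -89, 5), (372, 587, -94, 2), (380, 587, -99, 0), (388, 587, -103, 0), (396, 586, -108, 2)]
34 [(180, 597, 18, 2), (188, 597, 14, 0), (196, 595, 8, 3), (204, 594, 3, 5), (212, 587, -8, 31), (220, 587, -13, 31), (228, 586, -17, 32), (236, 586, -21, 32), (244, 585, -25, 32), (252, 585, -29, 31), (260, 584, -33, 31), (268, 583, -37, 32), (276, 583, -41, 31), (284, 582, -45, 31), (292, 582, -49, 30), (300, 581, -53, 32), (308, 581, -57, 32), (316, 580, -61, 31), (324, 580, -65, 31), (332, 580, -69, 30), (340, 579, -73, 31), (348, 584, -80, 3), (356, 583, -84, 4), (364, 582, -88, 6), (372, 583, -94, 1), (380, 582, -98, 1), (388, 582, -103, 2), (396, 581, -108, 0)]
[ 0.45395154 -0.04869435  0.09607367] -6.713528405044813
```

View pics/crop2.png

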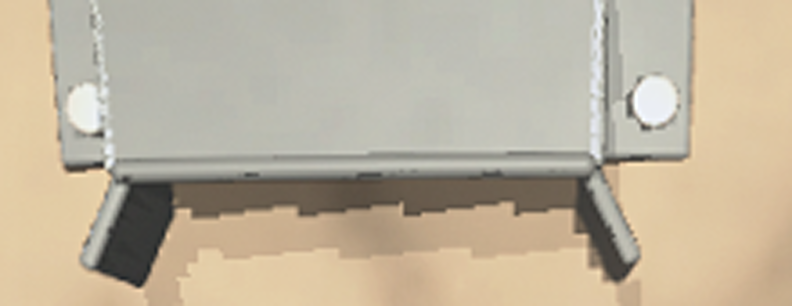

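Run:
```python
from h import *
c=cap('wrist')
q=lambda a:[180+a[0]/3.6,a[1]/3.6]
for n,z,l,r in(('roof',.031,(108,160),(598,155)),('feet',.005,(65,165),(687,157)),('flare',.028,(83,263),(640,260)),('roofback',.031,(95,5),(598,2))):
    A,B=onz(c,[q(l),q(r)],z); d=A-B; print(n,A.round(4),B.round(4),'w',np.hypot(d[0],d[1]).round(4),'mid',((A+B)/2).round(4),'axis deg',np.degrees(np.arctan2(-d[0],d[1])).round(2))
```

```text
roof [ 0.5825 -0.0067  0.031 ] [ 0.5744 -0.0762  0.031 ] w 0.0699 mid [ 0.5784 -0.0415  0.031 ] axis deg -6.66
feet [0.5882 0.0072 0.005 ] [ 0.577  -0.0921  0.005 ] w 0.0999 mid [ 0.5826 -0.0424  0.005 ] axis deg -6.46
flare [5.699e-01 5.000e-04 2.800e-02] [ 0.5602 -0.0812  0.028 ] w 0.0822 mid [ 0.565  -0.0403  0.028 ] axis deg -6.78
roofback [ 0.6023 -0.0087  0.031 ] [ 0.5937 -0.0781  0.031 ] w 0.0699 mid [ 0.598  -0.0434  0.031 ] axis deg -7.08
```

The holder axis is about -6.7°, with the mouth centre near (0.5655,-0.041). The widths check out: roof 70 (true 72), feet 100 (true 102), flare 82 (true 80). The gripper is already aligned with it.

carry_out(deltas=[1, 0.0348, -0.0209, 0, 0, 1, 0.0348, -0.0209, 0, 0, 1, 0, 0, 0.048, 0, 1, 0, 0, 0.048, 0, 1, 0, 0, 0.048, 0, 1, 0, 0, 0.048, 0, 1, 0, 0, 0, 0, 1, 0, 0, 0, 0])

```text
clock: 12.33
tcp_pos: [0.4889, -0.0413, -0.0006]
tcp_rot: [-3.111, 0.157, -0.001]
contact_force: [-0.7, 0.2, -6.4]
gripper_width: 0.058
grasp_force: 81.9
```

Run:
```python
from h import *
c=cap('wrist','w4.png'); togo(.5456,-.0385,0)
```

```text
pos [ 4.888e-01 -4.120e-02 -3.000e-04] phi -5.78 F [-0.67  0.13 -5.89] t 12.38 twist 0.0 shift units [ 0.1124 -0.0169 -0.0006]
```

View pics/w4.png

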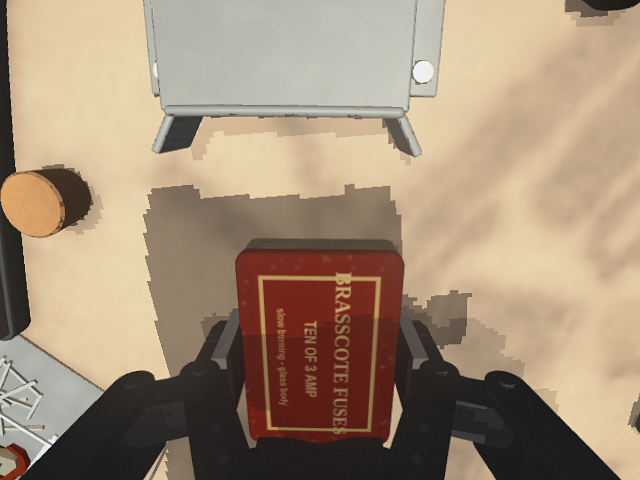

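Run:
```python
from h import *
s,p,f=pose(); print(s['q'].round(3),s['qd'].round(3),s['effort'].round(2),s['torque'].round(2)); R=cv2.Rodrigues(s['tcp_rot'])[0]; print(R.round(4))
```

```text
[-0.102  0.334 -0.611  0.626  0.026  3.141] [ 0.002 -0.011 -0.003  0.004 -0.001 -0.001] [  0.05 -48.6   26.67  -0.13   0.17   0.  ] [-0.04  0.03  0.01]
[[ 9.949e-01 -1.007e-01  2.000e-03]
 [-1.007e-01 -9.946e-01  2.620e-02]
 [-7.000e-04 -2.620e-02 -9.997e-01]]
```

Joint 6 is at its limit (3.141), so the pose tilted slightly. Either end may go first, so I'll lift the tin and turn it half round the other way.

carry_out(deltas=[1, 0, 0, -0.05, 0, 1, 0, 0, -0.05, 0, 1, 0, 0, -0.05, -0.1, 1, 0, 0, -0.05, -0.22, 1, 0, 0, 0, -0.22, 1, 0, 0, 0, -0.22, 1, 0, 0, 0, -0.22, 1, 0, 0, 0, -0.22, 1, 0, 0, 0, -0.22, 1, 0, 0, 0, -0.22, 1, 0, 0, 0, -0.22, 1, 0, 0, 0, -0.22, 1, 0, 0, 0, -0.22, 1, 0, 0, 0, -0.22, 1, 0, 0, 0, -0.22, 1, 0, 0, 0, -0.22, 1, 0, 0, 0, -0.22, 1, 0, 0, 0, -0.22])

```text
clock: 13.88
tcp_pos: [0.4883, -0.0437, 0.1002]
tcp_rot: [-2.08, -2.333, -0.033]
contact_force: [-0.5, 0.4, -7.0]
gripper_width: 0.058
grasp_force: 81.9
```

carry_out(deltas=[1, 0, 0, 0, -0.22, 1, 0, 0, 0, -0.22, 1, 0, 0, 0, -0.22, 1, 0, 0, 0, -0.22, 1, 0, 0, 0, -0.22, 1, 0, 0, 0, -0.22, 1, 0, 0, 0, -0.22, 1, 0, 0, 0, -0.22, 1, 0, 0, 0, -0.22, 1, 0, 0, 0, -0.22, 1, 0, 0, 0, -0.15, 1, 0, 0, 0, 0, 1, 0, 0, 0, 0])

```text
clock: 14.97
tcp_pos: [0.4883, -0.0436, 0.1001]
tcp_rot: [-0.366, -3.119, -0.041]
contact_force: [-0.0, -0.1, -6.1]
gripper_width: 0.058
grasp_force: 81.9
```

Run:
```python
from h import *
s,p,f=pose(); print(s['q'].round(3),s['contact_force']); R=cv2.Rodrigues(s['tcp_rot'])[0]; print(R.round(4))
togo(.491,-.032,0.0,173.3)
```

```text
[-0.107  0.206 -0.505  0.86   0.026  0.127] [-0.03320669 -0.08077646 -6.06637205]
[[-0.9728  0.2315  0.0025]
 [ 0.2315  0.9725  0.0262]
 [ 0.0036  0.0261 -0.9997]]
pos [ 0.4883 -0.0436  0.1001] phi 166.61 F [-0.03 -0.08 -6.07] t 14.97 twist -0.2229 shift units [-0.0027  0.0237  0.2003]
```

carry_out(deltas=[1, 0, 0, 0, -0.2229, 1, 0, 0, 0, 0])

```text
clock: 15.13
tcp_pos: [0.4882, -0.0435, 0.1001]
tcp_rot: [0.178, 3.135, 0.041]
contact_force: [0.3, -0.4, -6.5]
gripper_width: 0.0581
grasp_force: 81.9
```

```bash
cat >> h.py <<'E'
def go3(x,y,z):
    s,p,f=pose(); R=cv2.Rodrigues(s['tcp_rot'])[0]
    print('pos',p.round(4),'phi',f.round(2),'F',s['contact_force'].round(2),'t',round(s['clock'],2),'units',(R.T@(np.array([x,y,z])-p)/.5).round(4),'q6',s['q'][5].round(3))
E
python3 - <<'E'
from h import *
go3(.491,-.032,.002)
E
```

```text
pos [ 0.4882 -0.0435  0.1001] phi 173.49 F [ 0.32 -0.44 -6.49] t 15.13 units [-0.003   0.0183  0.1967] q6 0.007
```

carry_out(deltas=[1, -0.003, 0.0183, 0.04, 0.006, 1, 0, 0, 0.05, 0, 1, 0, 0, 0.055, 0, 1, 0, 0, 0.0517, 0, 1, 0, 0, 0, 0, 1, 0, 0, 0, 0])

```text
clock: 15.63
tcp_pos: [0.4899, -0.0318, 0.0013]
tcp_rot: [-0.189, -3.134, -0.041]
contact_force: [0.7, 0.2, -5.6]
gripper_width: 0.0583
grasp_force: 84.7
```

Run:
```python
from h import *
go3(.5456,-.0385,.002)
```

```text
pos [ 0.4899 -0.0318  0.0013] phi 173.11 F [ 0.74  0.18 -5.63] t 15.63 units [-0.1122  0.0002 -0.0019] q6 0.038
```

Now I'll slide it in slowly.

carry_out(deltas=[1, -0.02, 0, -0.001, 0, 1, -0.02, 0, 0, 0, 1, -0.018, 0, 0, 0, 1, -0.018, 0, 0, 0, 1, -0.018, 0, 0, 0, 1, -0.018, 0, 0, 0, 1, 0, 0, 0, 0])

```text
clock: 16.22
tcp_pos: [0.5477, -0.0387, 0.0019]
tcp_rot: [0.185, 3.135, 0.041]
contact_force: [3.5, 0.3, -14.6]
gripper_width: 0.0579
grasp_force: 83.7
```

Run:
```python
from h import *
go3(.5456,-.0385,-.001); s=robot.get_state(); print(s['torque'])
cap('wrist','w5.png'); c=cap('top'); cv2.imwrite('pics/t5.png',cv2.resize(c['frame'][155:235,150:250],None,fx=6,fy=6,interpolation=cv2.INTER_CUBIC))
```

```text
pos [ 0.5477 -0.0387  0.0019] phi 173.26 F [  3.47   0.25 -14.55] t 16.22 units [ 0.0042 -0.0002  0.0059] q6 0.031
[-0.31057047 -0.26166432 -0.08493338]
```

View pics/w5.png

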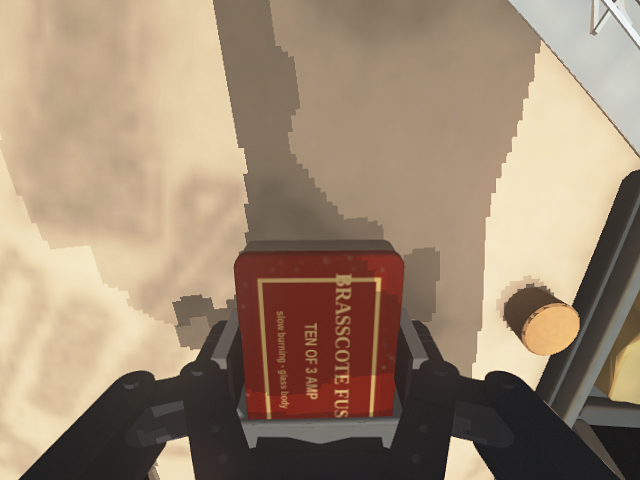

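The roof pushes down on the tin with about 8 N, so I'm carrying it slightly too high. I'll lower it to the bench.

carry_out(deltas=[1, 0.001, 0, 0.002, 0, 1, 0.001, 0, 0.002, 0, 1, 0, 0, 0, 0])

```text
clock: 16.57
tcp_pos: [0.5454, -0.0382, 0.0007]
tcp_rot: [0.184, 3.135, 0.042]
contact_force: [0.1, -0.8, -5.6]
gripper_width: 0.0581
grasp_force: 84.7
```

Run:
```python
from h import *
go3(.5456,-.0385,-.001); s=robot.get_state(); print(s['torque'])
```

```text
pos [ 0.5454 -0.0382  0.0007] phi 173.28 F [ 0.1  -0.77 -5.61] t 16.57 units [-0.0004 -0.0007  0.0034] q6 0.031
[-0.09269838  0.01226519  0.01247121]
```

View pics/t5.png

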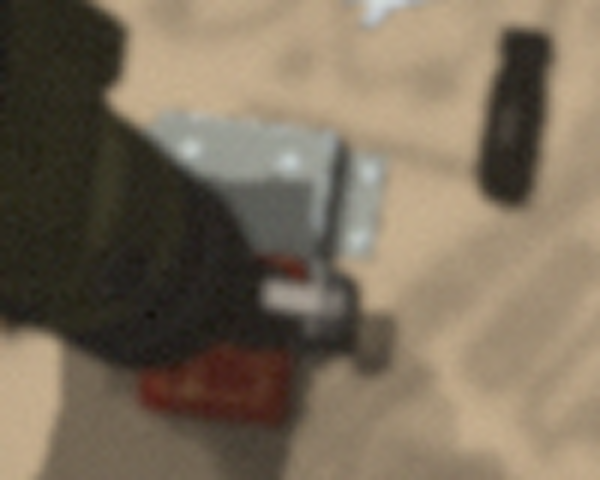

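carry_out(deltas=[1, 0, 0, 0.003, 0, 1, 0, 0, 0, 0, -1, 0, 0, 0, 0, -1, 0, 0, 0, 0, -1, 0, 0, 0, 0, -1, 0, 0, 0, 0, -1, 0, 0, -0.03, 0, -1, 0, 0, -0.06, 0, -1, 0, 0, -0.06, 0, 1, 0.045, 0, 0, 0, 1, 0.045, 0, 0, 0, 1, 0.045, 0, 0, 0, 1, 0, 0, 0, 0, 1, 0, 0, 0, 0, 1, 0, 0, 0, 0, 1, 0, 0, 0, 0])

```text
clock: 17.9
tcp_pos: [0.4798, -0.0324, 0.0743]
tcp_rot: [0.184, 3.133, 0.041]
contact_force: [0.5, -0.7, 0.3]
gripper_width: 0.0004
grasp_force: 0.0
```

Run:
```python
from h import *
s=robot.get_state(); print(s['gripper_width'],s['q'].round(3))
go3(.4795,-.0307,.007)
c=cap('wrist','w6.png'); lids(c)
```

```text
0.00044224060774565555 [-0.086  0.217 -0.56   0.792  0.026  0.032]
pos [ 0.4798 -0.0324  0.0743] phi 173.27 F [ 0.47 -0.73  0.26] t 17.9 units [ 0.0011 -0.0002  0.1347] q6 0.032
```

View pics/w6.png

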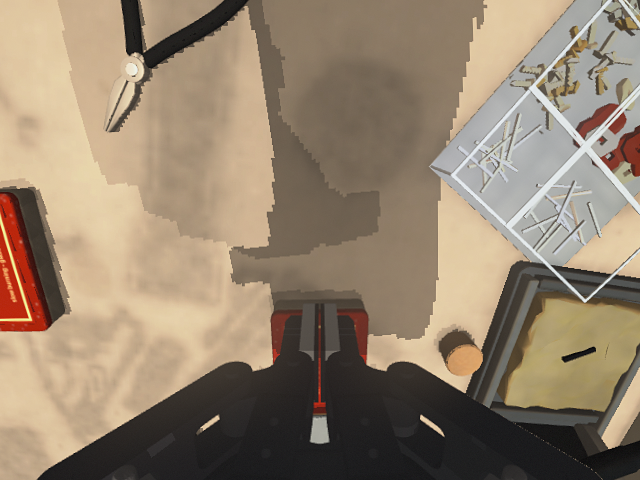

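The red tin end shows at about (320,313), centred under the fingers. I'll go down a little further behind it, then push.

carry_out(deltas=[1, 0.014, 0, 0.03, 0, 1, 0, 0, 0.05, 0, 1, 0, 0, 0.0547, 0, 1, 0, 0, 0, 0, 1, -0.02, 0, 0, 0, 1, -0.01, 0, 0, 0, 1, -0.01, 0, 0, 0, 1, -0.01, 0, 0, 0, 1, -0.01, 0, 0, 0, 1, -0.01, 0, 0, 0, 1, -0.01, 0, 0, 0])

```text
clock: 18.87
tcp_pos: [0.5097, -0.0342, 0.0073]
tcp_rot: [-0.184, -3.133, -0.042]
contact_force: [-7.1, 1.3, 7.2]
gripper_width: -0.0003
grasp_force: 4.1
```

Run:
```python
from h import *
go3(.5285,-.0365,.007)
c=cap('wrist'); lids(c)
```

```text
pos [ 0.5097 -0.0342  0.0073] phi 173.28 F [-7.12  1.28  7.18] t 18.87 units [-0.0379 -0.0002  0.0004] q6 0.033
```

carry_out(deltas=[1, -0.008, 0, 0, 0, 1, -0.008, 0, 0, 0, 1, -0.006, 0, 0, 0, 1, -0.006, 0, 0, 0, 1, -0.004, 0, 0, 0])

```text
clock: 19.33
tcp_pos: [0.5265, -0.0362, 0.0071]
tcp_rot: [-0.184, -3.135, -0.042]
contact_force: [-5.4, 0.1, 3.6]
gripper_width: 0.0003
grasp_force: 3.1
```

carry_out(deltas=[1, -0.003, 0, 0, 0, 1, -0.003, 0, 0, 0])

```text
clock: 19.5
tcp_pos: [0.5272, -0.0363, 0.0068]
tcp_rot: [-0.184, -3.131, -0.042]
contact_force: [-15.0, 0.1, 11.9]
gripper_width: 0.0002
grasp_force: 7.2
```

carry_out(deltas=[1, -0.003, 0, 0, 0])

```text
clock: 19.58
tcp_pos: [0.5272, -0.0363, 0.0066]
tcp_rot: [-0.184, -3.129, -0.042]
contact_force: [-16.8, 1.3, 13.5]
gripper_width: 0.0001
grasp_force: 8.9
```

carry_out(deltas=[1, -0.004, 0, 0, 0, 1, -0.004, 0, 0, 0, 1, 0, 0, 0, 0])

```text
clock: 19.83
tcp_pos: [0.5271, -0.0363, 0.0058]
tcp_rot: [-0.184, -3.122, -0.043]
contact_force: [-22.7, 2.6, 16.1]
gripper_width: 0.0002
grasp_force: 11.5
```

carry_out(deltas=[1, 0.02, 0, 0, 0, 1, 0.06, 0, 0, 0, 1, 0.06, 0, -0.02, 0, 1, 0, 0, -0.08, 0, 1, 0, 0, -0.08, 0, 1, 0, 0, -0.08, 0, 1, 0, 0, -0.08, 0, 1, 0, 0, -0.08, 0, 1, 0, 0.08, 0, 0, 1, 0, 0.08, 0, 0, 1, 0, 0, 0, 0])

```text
clock: 20.75
tcp_pos: [0.4777, 0.0499, 0.2214]
tcp_rot: [0.176, 3.129, 0.048]
contact_force: [0.3, -0.4, -0.9]
gripper_width: -0.0002
grasp_force: 0.0
```

Run:
```python
from h import *
go3(.45,-.03,.1)
for n in('top','wrist'):
    c=cap(n); print(n)
    hsv=cv2.cvtColor(c['frame'],cv2.COLOR_BGR2HSV)
    m=(((hsv[...,0]<9)|(hsv[...,0]>172))&(hsv[...,1]>120)&(hsv[...,2]>60)).astype(np.uint8)
    m=cv2.morphologyEx(m,cv2.MORPH_CLOSE,np.ones((5,5)))
    for ct in cv2.findContours(m,0,2)[0]:
        W=onz(c,ct.reshape(-1,2),.022); r=cv2.minAreaRect(W[:,:2].astype(np.float32))
        if max(r[1])>.04 and min(r[1])>.012: print(cv2.boundingRect(ct),np.round(r[0],4),np.round(r[1],4),round(r[2],1),'x',W[:,0].min().round(4),W[:,0].max().round(4))
```

```text
pos [0.4777 0.0499 0.2214] phi 173.55 F [ 0.3  -0.43 -0.89] t 20.75 units [ 0.0384 -0.1723  0.2375] q6 0.197
top
(96, 249, 16, 15) [0.43   0.1555] [0.0428 0.0268] 78.3 x 0.4129 0.4458
(395, 244, 19, 46) [ 0.4167 -0.5616] [0.0309 0.1076] 80.5 x 0.3628 0.4703
(250, 231, 29, 38) [ 0.4524 -0.228 ] [0.0586 0.0853] 83.7 x 0.4076 0.4958
(587, 229, 37, 27) [ 0.4836 -1.0546] [0.0545 0.0851] 9.3 x 0.4511 0.5159
(342, 216, 25, 36) [ 0.4936 -0.4423] [0.0847 0.0577] 0.6 x 0.451 0.5362
(176, 196, 26, 18) [ 0.5573 -0.0422] [0.0602 0.0371] 84.2 x 0.5366 0.5776
wrist
(208, 280, 60, 37) [ 0.5595 -0.0407] [0.0597 0.0415] 83.0 x 0.5357 0.5832
(0, 175, 70, 88) [ 0.4522 -0.2267] [0.064  0.0866] 84.4 x 0.4076 0.4978
(387, 122, 65, 43) [0.426  0.1514] [0.0619 0.0342] 75.8 x 0.4055 0.4467
```

Run:
```python
from h import *
c=cap('wrist'); m=np.zeros((480,640),bool); m[284:312,212:264]=1; P=pts(c,m); P=P[(P[:,2]>.015)&(P[:,2]<.027)]
A=np.c_[P[:,:2]-P[:,:2].mean(0),np.ones(len(P))]; print(len(P),np.linalg.lstsq(A,P[:,2],rcond=None)[0].round(4))
print(robot.get_state()['contact_force'],robot.sign_off())
```

```text
1448 [0.0088 0.003  0.0233]
the job is handed in; nothing more can be done
[-0.10789736  0.13182354  0.21094794] None
```

The job is handed in. The full tin, about 0.62 kg and first lying at (0.629,-0.273), is in the holder against the stop. It stopped moving under a 23 N push and lies flat. The two light tins are back within about 2 mm of where they were.

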